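Line up half-lapped rails for the second pass

TASK

Line up every half-lapped rail on the table, and the one in the vice, side by side for the second pass: each stands flat on the table on its own underside, turned so that its half-lapped end is square and tight against the right-hand face of the wooden batten and its plain end points away from the batten. Free the rail in the vice by sliding the jaw fully open before you lift it out, and slide the empty vice fully shut afterwards. Rails may be lifted to turn and carry them, but set each one down with its lapped end at least 8 cm short of the batten and push it home along the table, never carry it there; leave the other things where they are.

Things in the scene. Friction and masses are not known exactly. Their poses are not given: they have to be found in the camera images.
- rail_1_mid (a point): centre (also half-way up) of a loose rail: pine, 120 mm long (own x), 38 wide (y), 54 high (z), about 0.16 kg. Over the last 40 mm at the +x end the upper half is cut away (half-lap, a step 27 mm high); the -x end is plain. Grip across the 38 mm, on the full-height part. It starts standing on the table; 1 or 2 of the 3 loose rails are present, the others absent.
- rail_1_tip (a point): centre of the end face of the half-lap of the same rail as rail_1_mid: 60 mm ahead of the centre, 13.5 mm above the underside; same axes
- rail_2_mid (a point): centre (also half-way up) of a loose rail: pine, 120 mm long (own x), 38 wide (y), 54 high (z), about 0.16 kg. Over the last 40 mm at the +x end the upper half is cut away (half-lap, a step 27 mm high); the -x end is plain. Grip across the 38 mm, on the full-height part. It starts standing on the table; 1 or 2 of the 3 loose rails are present, the others absent.
- rail_2_tip (a point): centre of the end face of the half-lap of the same rail as rail_2_mid: 60 mm ahead of the centre, 13.5 mm above the underside; same axes
- rail_3_mid (a point): centre (also half-way up) of a loose rail: pine, 120 mm long (own x), 38 wide (y), 54 high (z), about 0.16 kg. Over the last 40 mm at the +x end the upper half is cut away (half-lap, a step 27 mm high); the -x end is plain. Grip across the 38 mm, on the full-height part. It starts standing on the table; 1 or 2 of the 3 loose rails are present, the others absent.
- rail_3_tip (a point): centre of the end face of the half-lap of the same rail as rail_3_mid: 60 mm ahead of the centre, 13.5 mm above the underside; same axes
- rail_v_mid (a point): centre (also half-way up) of the rail in the vice: pine, 120 mm long (own x), 38 wide (y), 54 high (z), about 0.16 kg. Over the last 40 mm at the +x end the upper half is cut away (half-lap, a step 27 mm high); the -x end is plain. Grip across the 38 mm, on the full-height part. It starts across the vice, its width between the jaws, top 76 mm above the table (jaws 52).
- rail_v_tip (a point): centre of the end face of the half-lap of the same rail as rail_v_mid: 60 mm ahead of the centre, 13.5 mm above the underside; same axes
- batten_face (a point): centre of the right-hand face of the wooden batten, 13.5 mm above the table. The batten is 240 mm long (own y), 30 thick, 40 high, with two black knobs on top (to 67 mm), and fixed. x points roughly to the robot's left, square to the face and into the wood; the table on the open side (the robot's right) has negative x. The machine left of it is up to 170 mm high
- drill_vice: small green vice fixed to the table, 76 x 207 mm; origin on the table near its middle. Own y runs from the screw bar (negative) to the fixed jaw, whose gripping face is at y = 62 mm and top 52 mm high. The work rests on two bars 22 mm above the table; the base is 14 mm high, 76 mm wide (own x)
- drill_vice_jaw (a joint): slide of the vice's moving jaw (m): about 0.013 with the rail between the jaws, 0.03 fully open, 0 fully shut; as it opens it moves along the vice's own -y. About 3 N of friction, no spring, it stays where it is left; the screw is not turned, the jaw is slid directly
- jaw_top (a point): centre of the top of the moving jaw, a steel block 64 mm wide (vice's own x), 36 thick (y), 28 high, its top 51 mm above the table; it can be gripped from above by its two ends, 64 mm apart. Same axes as the vice
- tape_measure: the yellow tape measure (36 x 78 mm, 61 mm high) beyond the vice, near the blue tool case, whose open lid is 165 mm high, a bystander to be left where it is; origin at its underside
- pencil: the red pencil (118 mm long, 9 mm thick) at the front edge of the table, a bystander to be left where it is; origin at its underside
- wedge: the slim wooden wedge (30 x 120 x 24 mm) beyond the batten, a bystander to be left where it is; origin at its underside

How it is judged (in metres and radians):
On the way:
1. the vice jaw is slid fully open (to within 4 mm of its stop) while the rail still sits in the vice (value of joint drill_vice_jaw above 0.026 m and z of rail_v_mid in the frame of drill_vice below 0.062 m and y of rail_v_mid in the frame of drill_vice between 0.02 and 0.065 m and x of rail_v_mid in the frame of drill_vice between -0.035 and 0.035 m), for 0.2 s.
At the end, for the whole second after the job is handed in: every rail stands upright on the table, its lapped end within 7 mm of the batten's right-hand face, square to it within 0.12 rad, its middle line within the batten's length (5 mm in from the ends), plain end away; the vice jaw is shut (within 4 mm) (x of rail_1_tip in the frame of batten_face between -0.007 and 0.004 m and y of rail_1_tip in the frame of batten_face between -0.115 and 0.115 m and angle between the x axis of each of rail_1_mid, rail_2_mid, rail_3_mid, rail_v_mid and the x axis of batten_face, either way round below 0.12 rad and x of each of rail_1_mid, rail_2_mid, rail_3_mid, rail_v_mid in the frame of batten_face below -0.04 m and angle between each of rail_1_mid, rail_2_mid, rail_3_mid, rail_v_mid's own z axis and vertical below 0.1 rad and height (world z) of rail_1_mid between 0.02 and 0.034 m and x of rail_2_tip in the frame of batten_face between -0.007 and 0.004 m and y of rail_2_tip in the frame of batten_face between -0.115 and 0.115 m and height (world z) of rail_2_mid between 0.02 and 0.034 m and x of rail_3_tip in the frame of batten_face between -0.007 and 0.004 m and y of rail_3_tip in the frame of batten_face between -0.115 and 0.115 m and height (world z) of rail_3_mid between 0.02 and 0.034 m and x of rail_v_tip in the frame of batten_face between -0.007 and 0.004 m and y of rail_v_tip in the frame of batten_face between -0.115 and 0.115 m and height (world z) of rail_v_mid between 0.02 and 0.034 m and value of joint drill_vice_jaw below 0.004 m); the robot touches nothing.
It fails at once if a rail is carried (lifted more than about 25 mm) with its lapped end within 55 mm of the batten, instead of being pushed along the table ((x of rail_1_tip in the frame of batten_face between -0.055 and 0.05 m and y of rail_1_tip in the frame of batten_face between -0.15 and 0.15 m and height (world z) of rail_1_mid above 0.052 m) or (x of rail_2_tip in the frame of batten_face between -0.055 and 0.05 m and y of rail_2_tip in the frame of batten_face between -0.15 and 0.15 m and height (world z) of rail_2_mid above 0.052 m) or (x of rail_3_tip in the frame of batten_face between -0.055 and 0.05 m and y of rail_3_tip in the frame of batten_face between -0.15 and 0.15 m and height (world z) of rail_3_mid above 0.052 m) or (x of rail_v_tip in the frame of batten_face between -0.055 and 0.05 m and y of rail_v_tip in the frame of batten_face between -0.15 and 0.15 m and height (world z) of rail_v_mid above 0.052 m)).
It fails at once if the tape measure, pencil or wedge is moved more than 30 mm (distance of any of tape_measure, pencil, wedge from where it was at the start of the episode above 0.03 m).
Of rail_1, rail_2, rail_3 only 1 to 2 are there at a start; the rules pass over those that are not, and their reading is None.
At some moment in a run one of rail_1, rail_2, rail_3 may be knocked a few centimetres aside while the robot is not near it.
Once in a run the grip may slacken for a moment while it holds something.
It also fails if it takes over 210 s, if anything falls off the work surface, if the arm or the gripper's body presses on something with over 40 N, if the wrist force passes 120 N, or if a joint passes its speed limit or range.

ROBOT

A 7-joint arm with a two-finger parallel gripper is mounted at the origin on a cart in front of the work surface, level with it; the furniture and walls round the work are solid. World frame = base frame: x ahead of the robot, y to its left, z up, the work surface at z = 0. Lengths are in mm, angles in rad, forces in N, time in s.
With the tool pointing down it reaches from about 425 to 925 mm from the base axis. Payload 6.8 kg.
Tool frame: the origin (TCP) lies on the mounting face of the last link; the fingertips stand 173 mm ahead of it and the grasp point (between the pads) lies 155 mm ahead of it; z points along the fingers, y is the line along which they close (so a half turn about z gives the same grasp; the last joint's range is limited). The gripper opens to 85 mm and grips with 20 to 120 N. Pads are 22 mm wide; open, the fingers measure 114 mm over their backs; the gripper's body (76 mm by 85 mm) begins 54 mm behind the grasp point. The pads swing forward as they close: fully open they stand 13 mm farther back than shut.
Start: joints at [1.02, 0.477, 0.022, 1.555, -0.011, 1.109, -0.083], TCP at [289.225, -609.911, 404.708] pointing down, gripper open.
Joint ranges: [-2.96, 2.96], [-0.34, 2.1], [-1.41, 1.46], [0.24, 2.44], [-1.37, 4.51], [0.17, 1.92], [-2.96, 2.96]. Speed limits (rad/s): [2.39, 2.39, 3.14, 3.14, 3.14, 3.14, 3.14].

INTERFACE

Orientations are given as [roll, pitch, yaw] about the fixed x, y, z axes, in that order (R = Rz(yaw) Ry(pitch) Rx(roll)).
In Python, from bench import observe, grab_frame, sign_off, silhouettes gives the robot as it stands.
- The arm moves only by the tool jog_arm, never from a script. Its argument "plan" is text: rows parted by semicolons, each of 7 numbers parted by spaces: the finger opening in mm, from 0 to 85.4, then the shift along the tool's x, y, z in mm, then the turn, a rotation vector about the tool's x, y, z in units of 6 degrees (1.0 is 6 degrees). A call has 1 to 5 rows; each row is the pose to reach, as a shift and turn from the pose commanded when the call began, along the tool's axes at that moment; what a row does not reach only later rows make up. A row lasts 1/12 s, in which the tool goes at most 41.7 mm and 7.16 degrees, less where a joint would pass 70% of its speed; a pose out of reach is approached as far as the arm can. A call with a gripper value outside its range is refused whole. The fingers move at their own pace and stop on an object; "force" is the grip in N (left out, the last holds). Time passes only in rows, so rows that repeat a pose let the fingers close. It gives the time, the measured TCP pose, the force, the opening and the grip force at its end, in the units of the state.
- observe(): the state, without advancing time (a new reading comes with each control period).
- grab_frame(name): name is "scene" or "top" or "wrist"; returns a dict with "pixels" (480x640x3 uint8, red, green, blue), "fovy" (degrees; the focal length in pixels is half the picture's height over the tangent of half this angle, whatever the lens; pixels are square), "cx", "cy" (the principal point, pixels), "R" (3x3) and "t" (3): a world point X has camera coordinates R X + t. Camera axes: x right, y down, z forward; pixel columns grow to the right and rows downward; lengths in mm; the calibration is good to about 2 mm. A picture is of the moment at which its call begins. There is no depth.
- sign_off(): hands the job in; it is judged then, once.
Trained networks look in a picture, given as the dict that the camera call returned (one of the last four; its "shot" number tells which), for a name from the list of things; names that differ only in an ending like _2 or _b are one class to them, and where a whole thing is asked for, a point or a joint stands for the part that bears it (a point fixed in the world has none). Each returns a list of dicts, best first, with "score" (0 to 1); they miss things now and then, are a little off and sometimes report something else, mostly with a low value. They report only what shows in the picture. A call takes as long as a camera call.
- silhouettes(target, picture): "region" (480x640 bool, what is visible of it) and "box" ([centre column, centre row, width, height] in pixels, round what is visible of it).
The state is a dict: "clock": time; "joint_positions": joint angles; "qd": joint speeds; "joint_efforts": joint torques, N m; "tool_pos": TCP position; "eef_rot": TCP orientation; "ft_force": force on the tool from outside, world axes, zero at the start; "moment": the same for the moment, N m; "gripper_width": finger opening in mm; "grasp_force": force on a finger pad.
Only numpy, scipy, OpenCV 4.12 (cv2) and the standard library are available. Lean on these libraries where they do the work, as an engineer would, in place of code of your own. Each camera call takes 0.05 s, during which the arm holds its last target. There are 200 camera calls.

## Working session

There is one attempt and no reset: what is moved stays moved. The work goes in short steps, Python scripts to look and compute and a tool call to move; the robot and the scene stay as the last step left them, time stands still between calls to the robot, and variables do not carry over. Pictures are saved under pics/ and viewed, at most 17 in all, crops included, and the job is handed in when it is done.

Besides the shell and the picture viewer there is one more tool, called after "Request:" as name(argument=value, ...) on one line, values as JSON. jog_arm: Moves the arm, as the interface text tells. Its arguments: {"type":"object","properties":{"plan":{"type":"string"},"force":{"type":"number"}},"required":["plan"]}

```bash
ls; mkdir -p pics; cat > h.py <<'E'
import numpy as np, cv2
from bench import observe, grab_frame, sign_off, silhouettes
def K(p):
    f=240/np.tan(np.radians(p['fovy'])/2); return f,p['cx'],p['cy']
def ray(p,u,v,z):
    f,cx,cy=K(p); R=np.array(p['R']);t=np.array(p['t'])
    c=-R.T@t; d=R.T@np.array([(u-cx)/f,(v-cy)/f,1]); return c+d*(z-c[2])/d[2]
def proj(p,X):
    f,cx,cy=K(p); x=np.array(p['R'])@np.array(X)+np.array(p['t']); return x[0]/x[2]*f+cx,x[1]/x[2]*f+cy
def save(p,n): cv2.imwrite('pics/'+n,cv2.cvtColor(p['pixels'],cv2.COLOR_RGB2BGR))
E
python3 - <<'E'
from h import *
np.set_printoptions(suppress=True,precision=3)
print(observe())
for n in ['top','scene']:
    p=grab_frame(n); save(p,n+'0.png'); print(n,p['fovy'],p['cx'],p['cy'],np.array(p['R']),p['t'],p.keys())
    for tgt in ['rail_1_mid','rail_v_mid','drill_vice','jaw_top','tape_measure','pencil','wedge']:
        try:
            for s in silhouettes(tgt,p): print(tgt,s['score'],np.round(s['box']))
        except Exception as e: print(tgt,e)
E
```

```text
pics
{'clock': 0.0, 'joint_positions': array([ 1.02 ,  0.478,  0.022,  1.556, -0.011,  1.109, -0.083]), 'qd': array([-0.002, -0.001, -0.001,  0.001,  0.001, -0.   , -0.001]), 'joint_efforts': array([ -0.001, -59.645,   1.607, -28.119,   0.012,   0.009,   0.   ]), 'tool_pos': array([ 289.105, -609.629,  403.702]), 'eef_rot': array([-3.14 ,  0.   ,  0.443]), 'ft_force': array([-0.504, -0.585,  0.259]), 'moment': array([ 0.034, -0.039,  0.06 ]), 'grasp_force': 0.0, 'gripper_width': 85.68130459252401}
top 49.547577707002894 317.7028240807504 242.66311355666411 [[ 0.022 -0.999 -0.026]
 [-0.995 -0.02  -0.094]
 [ 0.093  0.028 -0.995]] [-209.273  576.511 1078.271] dict_keys(['pixels', 'fovy', 'cx', 'cy', 'R', 't', 'shot'])
rail_1_mid 0.71 [324. 304.  59.  27.]
rail_v_mid 0.69 [431. 260.  62.  24.]
drill_vice 0.92 [430. 281.  51. 104.]
jaw_top 0.89 [430. 279.  38.  26.]
tape_measure 0.9 [404. 207.  41.  19.]
pencil 0.48 [227. 326.  42.   6.]
wedge 0.74 [262. 160.  56.  26.]
wedge 0.67 [327. 306.  60.  25.]
scene 51.284736360379455 314.97803900485115 241.58774242931656 [[-0.824 -0.567 -0.023]
 [-0.319  0.496 -0.807]
 [ 0.469 -0.658 -0.589]] [349.164 342.826 638.737] dict_keys(['pixels', 'fovy', 'cx', 'cy', 'R', 't', 'shot'])
rail_1_mid 0.9 [365. 286.  60.  52.]
rail_v_mid 0.79 [374. 209.  35.  38.]
drill_vice 0.78 [390. 219.  98.  48.]
jaw_top 0.73 [390. 214.  20.  21.]
tape_measure 0.92 [327. 214.  22.  39.]
tape_measure 0.53 [390. 215.  21.  28.]
pencil 0.59 [329. 368.  34.  43.]
wedge 0.56 [214. 265.  27.  19.]
```

```bash
python3 - <<'E'
import cv2
a=cv2.imread('pics/top0.png')[120:360,180:500]; cv2.imwrite('pics/c0.png',cv2.resize(a,(800,600),interpolation=cv2.INTER_CUBIC))
E
```

```text
(no output)
```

View pics/c0.png

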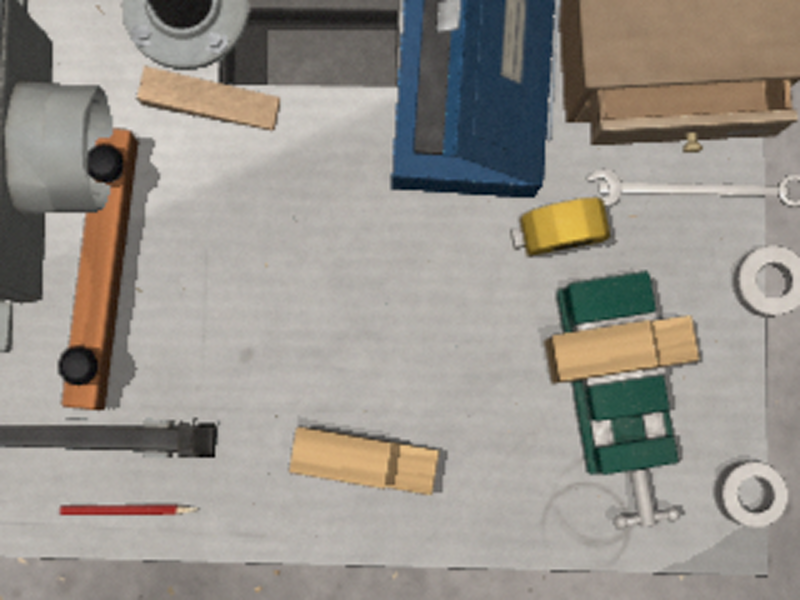

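View pics/scene0.png

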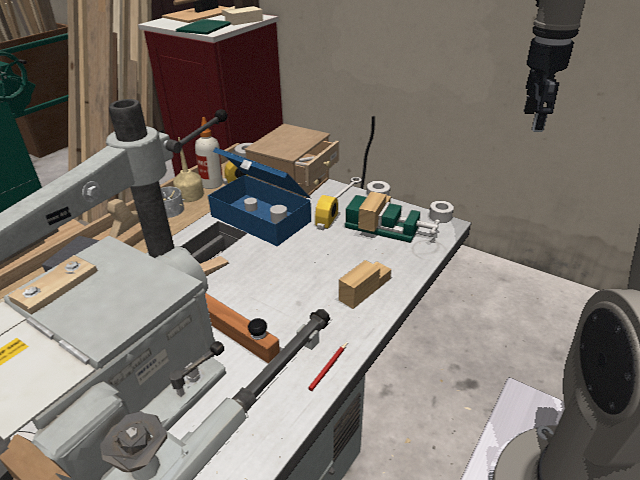

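```bash
python3 - <<'E'
from h import *
np.set_printoptions(suppress=True,precision=1)
p=grab_frame('top')
q=lambda x,y,z:ray(p,180+x/2.5,120+y/2.5,z)
for n,x,y,z in [('bat far',133,130,40),('bat near',105,408,40),('knob far',105,162,67),('knob near',78,366,67),
 ('rail plain far',297,426,54),('rail plain near',290,472,54),('step far',397,443,54),('step near',388,485,54),('tip far',441,449,27),('tip near',434,492,27),
 ('v plain far',550,337,76),('v plain near',556,381,76),('v step far',652,319,76),('v step near',660,364,76),('v tip far',693,315,49),('v tip near',700,361,49),
 ('jaw l',588,388,51),('jaw r',663,377,51),('jawNl',592,420,51),('jawNr',667,408,51),('fix l',568,288,52),('fix r',650,272,52),('fix nl',575,326,52),('fix nr',655,310,52),('vice base nl',590,470,14),('nr',678,462,14),('tape',560,225,61),('rodend',212,440,60),('pencil',200,510,9),('table edge',400,565,0)]:
    print(n,q(x,y,z))
for t in ['rail_1_mid','drill_vice','jaw_top']:
    for s in silhouettes(t,p):
        r=s['region'].astype(np.uint8); print(t,s['score'],cv2.minAreaRect(cv2.findNonZero(r)))
E
```

```text
bat far [726.7 -14.4  40. ]
bat near [490.5   0.2  40. ]
knob far [693.1   2.6  67. ]
knob near [523.8  18.   67. ]
rail plain far [ 479.1 -161.4   54. ]
rail plain near [ 441.6 -156.6   54. ]
step far [ 467.1 -243.4   54. ]
step near [ 432.9 -236.8   54. ]
tip far [ 462.7 -280.7   27. ]
tip near [ 426.9 -275.4   27. ]
v plain far [ 554.8 -364.3   76. ]
v plain near [ 519.6 -369.4   76. ]
v step far [ 570.9 -445.8   76. ]
v step near [ 534.9 -452.2   76. ]
v tip far [ 577.3 -485.    49. ]
v tip near [ 539.5 -490.6   49. ]
jaw l [ 515.4 -398.9   51. ]
jaw r [ 525.7 -460.    51. ]
jawNl [ 489.3 -402.3   51. ]
jawNr [ 500.5 -463.2   51. ]
fix l [ 597.3 -382.    52. ]
fix r [ 611.9 -449.2   52. ]
fix nl [ 566.  -387.9   52. ]
fix nr [ 580.5 -453.2   52. ]
vice base nl [ 447.8 -406.8   14. ]
nr [ 456.1 -480.5   14. ]
tape [ 648.2 -373.8   61. ]
rodend [466.2 -92.7  60. ]
pencil [406.2 -77.9   9. ]
table edge [ 363.5 -248.7    0. ]
rail_1_mid 0.84 ((324.9320068359375, 303.6240234375), (58.04833221435547, 20.035171508789062), 10.304845809936523)
drill_vice 0.73 ((428.35003662109375, 280.0500183105469), (101.167724609375, 38.52275466918945), 81.02737426757812)
jaw_top 0.66 ((429.8399658203125, 276.8799743652344), (18.384777069091797, 32.526912689208984), 81.8698959350586)
jaw_top 0.31 ((324.6679992675781, 304.07598876953125), (57.33278274536133, 18.693527221679688), 10.304845809936523)
```

Request:
jog_arm(plan="85 40 -10 0 0 0 0;85 80 -20 0 0 0 0;85 120 -29 0 0 0 0;85 158 -38 0 0 0 0;85 185 -44 0 0 0 0", force=30)

```text
clock: 1.42
tool_pos: [440.9, -487.6, 404.9]
eef_rot: [-3.141, -0.002, 0.447]
ft_force: [-0.2, 0.2, 0.1]
gripper_width: 85.2
grasp_force: 0.0
```

Request:
jog_arm(plan="85 30 -7 20 0 0 0.9;85 60 -14 45 0 0 1.8;85 92 -22 74 0 0 2.57;85 92 -22 74 0 0 2.57;85 92 -22 74 0 0 2.57")

```text
clock: 1.83
tool_pos: [513.2, -428.4, 328.2]
eef_rot: [-3.138, 0.002, 0.18]
ft_force: [-0.1, -1.6, 1.1]
gripper_width: 85.1
grasp_force: 0.0
```

```bash
cat >> h.py <<'E'
def go(x,y,z,yaw=None):
    """shift & turn from the current pose to the world target, tool axes"""
    o=observe(); from scipy.spatial.transform import Rotation as Ro
    R=Ro.from_euler('xyz',o['eef_rot']); d=R.as_matrix().T@(np.array([x,y,z])-o['tool_pos'])
    t=np.zeros(3) if yaw is None else (R.inv()*Ro.from_euler('xyz',[np.pi,0,yaw])).as_rotvec()/0.10472
    return np.round(d,1),np.round(t,2)
def st():
    o=observe(); print(round(o['clock'],1),np.round(o['tool_pos'],1),np.round(o['eef_rot'],3),'F',np.round(o['ft_force'],1),'w',round(o['gripper_width'],1),round(o['grasp_force'],1),'q',np.round(o['joint_positions'],2))
E
python3 - <<'E'
from h import *
st(); p=grab_frame('wrist'); save(p,'w1.png'); print(p['fovy'],[np.round(proj(p,X)) for X in [(511.5,-431.5,51),(548,-425,76)]])
for s in silhouettes('jaw_top',p): print(s['score'],np.round(s['box']), cv2.minAreaRect(cv2.findNonZero(s['region'].astype(np.uint8))))
E
```

```text
1.8 [ 513.2 -428.4  328.2] [-3.138e+00  2.000e-03  1.800e-01] F [-0.1 -1.6  1.1] w 85.1 0.0 q [ 0.6   0.54  0.01  1.64 -0.01  0.97 -0.78]
69.59067955188243 [array([326., 240.]), array([327., 199.])]
0.62 [329. 240.  82.  46.] ((328.5, 240.5), (43.0, 83.0), 90.0)
0.53 [330. 228.  99. 249.] ((329.0, 227.5), (249.0, 100.0), 90.0)
```

View pics/w1.png

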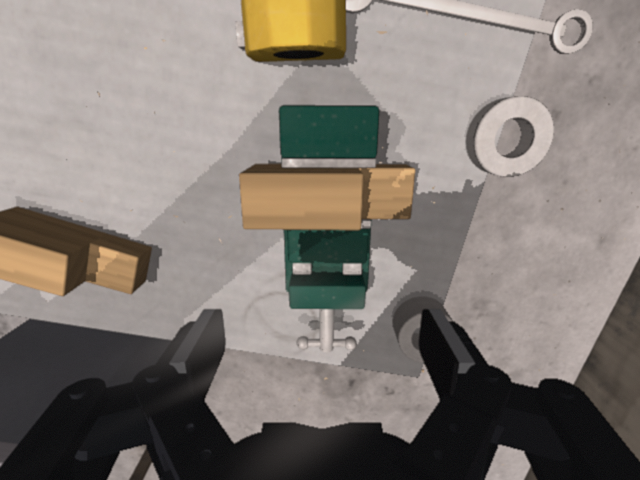

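```bash
python3 - <<'E'
from h import *
np.set_printoptions(suppress=True,precision=1)
p=grab_frame('wrist')
for u,v,z in [(287,262,51),(370,262,51),(328.5,262,51),(302,228,76),(241,229,76),(362,229,76),(241,174,76),(368,168,76),(414,168,49),(413,218,49)]: print(u,v,ray(p,u,v,z))
E
```

```text
287 262 [ 485.6 -409.8   51. ]
370 262 [ 496.8 -473.7   51. ]
328.5 262 [ 491.2 -441.7   51. ]
302 228 [ 522.8 -417.1   76. ]
241 229 [ 515.  -376.4   76. ]
362 229 [ 529.2 -457.4   76. ]
241 174 [ 552.  -372.7   76. ]
368 168 [ 569.9 -452.6   76. ]
414 168 [ 572.9 -489.3   49. ]
413 218 [ 536.7 -498.2   49. ]
```

Request:
jog_arm(plan="85 -9 8 35 0 0 0;85 -9 8 70 0 0 0;85 -9 8 100 0 0 0;85 -9 8 124 0 0 0;85 -9 8 127 0 0 0")

```text
clock: 2.4
tool_pos: [501.0, -441.6, 200.2]
eef_rot: [-3.138, 0.005, 0.171]
ft_force: [-1.3, -0.0, -0.1]
gripper_width: 84.9
grasp_force: 0.0
```

Request:
jog_arm(plan="60 0 0 0 0 0 0;60 0 0 0 0 0 0;60 0 0 0 0 0 0;60 0 0 0 0 0 0;60 0 0 0 0 0 0", force=30)

```text
clock: 2.82
tool_pos: [502.9, -435.9, 205.0]
eef_rot: [-3.129, 0.004, 0.175]
ft_force: [-8.9, 18.4, 9.4]
gripper_width: 63.3
grasp_force: 33.6
```

```bash
python3 -c "
from h import *
st()"
```

```text
2.8 [ 502.9 -435.9  205. ] [-3.129  0.004  0.175] F [-8.9 18.4  9.4] w 63.3 33.6 q [ 0.62  0.69 -0.    1.71 -0.01  0.76 -0.77]
```

Request:
jog_arm(plan="60 -6 -5 0 0 0 0;60 -12 -5 0 0 0 0;60 -18 -5 0 0 0 0;60 -22 -5 0 0 0 0;60 -22 -5 0 0 0 0")

```text
clock: 3.23
tool_pos: [483.3, -437.6, 205.2]
eef_rot: [-3.139, -0.005, 0.175]
ft_force: [6.2, 8.4, -5.3]
gripper_width: 63.1
grasp_force: 38.2
```

```bash
python3 -c "
from h import *
st()"
```

```text
3.2 [ 483.3 -437.6  205.2] [-3.139 -0.005  0.175] F [ 6.2  8.4 -5.3] w 63.1 38.2 q [ 0.64  0.67 -0.    1.75 -0.01  0.72 -0.75]
```

Request:
jog_arm(plan="60 -5 0 0 0 0 0;60 -5 0 0 0 0 0;60 -5 0 0 0 0 0")

```text
clock: 3.48
tool_pos: [482.1, -437.5, 205.4]
eef_rot: [-3.141, -0.012, 0.176]
ft_force: [17.3, 7.9, -12.6]
gripper_width: 63.3
grasp_force: 39.5
```

Request:
jog_arm(plan="85 0 0 0 0 0 0;85 0 0 0 0 0 0;85 0 0 0 0 0 0;85 0 0 -20 0 0 0;85 0 0 -60 0 0 0")

```text
clock: 3.9
tool_pos: [473.8, -440.9, 260.9]
eef_rot: [-3.137, 0.006, 0.172]
ft_force: [-0.1, 0.7, -0.1]
gripper_width: 85.0
grasp_force: 0.0
```

Request:
jog_arm(plan="85 0 0 -40 0 0 0;85 0 0 -75 0 0 0;85 0 0 -75 0 0 0;85 0 0 -75 0 0 0")

```text
clock: 4.23
tool_pos: [475.9, -442.7, 342.9]
eef_rot: [3.135, -0.004, 0.172]
ft_force: [-0.2, -0.2, -0.4]
gripper_width: 85.0
grasp_force: 0.0
```

```bash
python3 - <<'E'
from h import *
st(); p=grab_frame('wrist'); save(p,'w2.png')
t=grab_frame('top'); cv2.imwrite('pics/c2.png',cv2.resize(cv2.cvtColor(t['pixels'],cv2.COLOR_RGB2BGR)[120:360,180:500],(800,600)))
E
```

```text
4.2 [ 475.9 -442.7  342.9] [ 3.135 -0.004  0.172] F [-0.2 -0.2 -0.4] w 85.0 0.0 q [ 0.64  0.49  0.01  1.68 -0.01  0.96 -0.74]
```

View pics/w2.png

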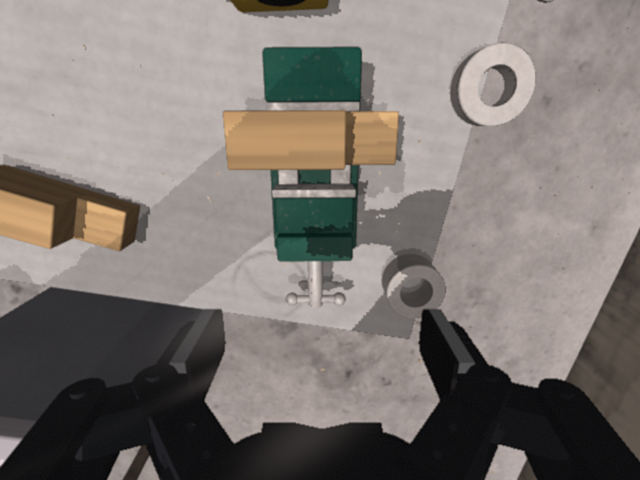

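```bash
python3 - <<'E'
from h import *
np.set_printoptions(suppress=True,precision=1)
p=grab_frame('wrist')
P=[ray(p,u,v,z) for u,v,z in [(223,112,76),(228,169,76),(347,112,76),(350,167,76),(397,112,49),(399,164,49)]]
for q in P: print(q)
a=(P[0]+P[1])/2;b=(P[4]+P[5])/2; d=(b-a)[:2]; print(np.linalg.norm(d),np.arctan2(d[1],d[0])); c=a[:2]+d/np.linalg.norm(d)*45; print('grip',c)
print(go(c[0],c[1],343,np.arctan2(d[1],d[0])))
E
```

```text
[ 551.9 -365.3   76. ]
[ 516.9 -371.5   76. ]
[ 565.3 -442.4   76. ]
[ 532.1 -451.1   76. ]
[ 572.4 -478.9   49. ]
[ 537.6 -489.1   49. ]
117.41601461525653 -1.3946639890499966
grip [ 542.3 -412.7]
(array([ 70.8, -16.4,  -5.1]), array([ 0.,  0., 15.]))
```

Request:
jog_arm(plan="85 35 -8 0 0 0 1;85 71 -16 0 0 0 2;85 71 -16 0 0 0 3;85 71 -16 0 0 0 4;85 71 -16 0 0 0 5")

```text
clock: 4.8
tool_pos: [543.7, -412.0, 336.6]
eef_rot: [-3.141, 0.003, -0.354]
ft_force: [0.9, -0.3, 0.3]
gripper_width: 84.8
grasp_force: 0.0
```

Request:
jog_arm(plan="85 0 0 0 0 0 1;85 0 0 0 0 0 2;85 0 0 0 0 0 3;85 0 0 0 0 0 4;85 0 0 0 0 0 5")

```text
clock: 5.22
tool_pos: [542.9, -412.7, 336.8]
eef_rot: [3.14, 0.003, -0.879]
ft_force: [0.4, -0.3, 0.0]
gripper_width: 85.1
grasp_force: 0.0
```

Request:
jog_arm(plan="85 0 0 0 0 0 1;85 0 0 0 0 0 2;85 0 0 0 0 0 3;85 0 0 0 0 0 4;85 0 0 0 0 0 5")

```text
clock: 5.63
tool_pos: [542.9, -412.7, 336.9]
eef_rot: [3.139, 0.002, -1.403]
ft_force: [-1.0, 0.9, 0.4]
gripper_width: 85.2
grasp_force: 0.0
```

```bash
python3 - <<'E'
from h import *
st(); print(go(542.3,-412.7,260,-1.397)); p=grab_frame('wrist'); save(p,'w3.png'); print([np.round(proj(p,X)) for X in [(542.3,-412.7,76),(534.4,-368,76),(555,-484,49)]])
E
```

```text
5.6 [ 542.9 -412.7  336.9] [ 3.139e+00  2.000e-03 -1.403e+00] F [-1.   0.9  0.4] w 85.2 0.0 q [ 0.3   0.58  0.38  1.62 -0.24  1.   -2.22]
(array([ 0. ,  0.4, 76.9]), array([ 0.03,  0.01, -0.05]))
[array([320., 247.]), array([320., 303.]), array([319., 139.])]
```

View pics/w3.png

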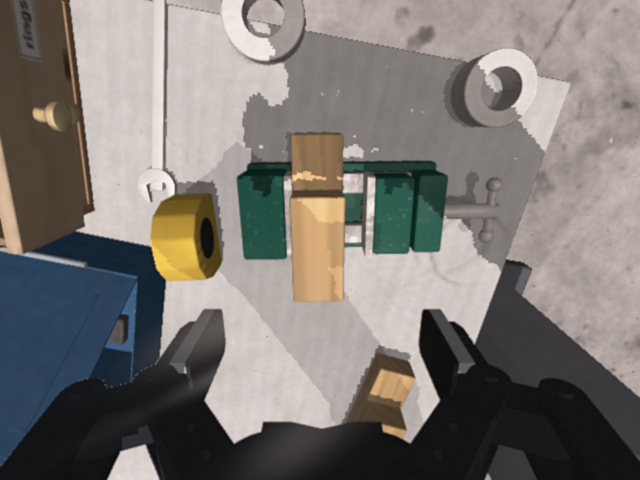

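Request:
jog_arm(plan="85 0 0 35 0 0 0;85 0 0 70 0 0 0;85 0 0 95 0 0 0;85 0 0 105 0 0 0;85 0 0 107 0 0 0")

```text
clock: 6.1
tool_pos: [542.3, -412.0, 228.3]
eef_rot: [3.137, 0.004, -1.396]
ft_force: [-0.1, 0.2, -0.4]
gripper_width: 84.9
grasp_force: 0.0
```

Request:
jog_arm(plan="30 0 0 0 0 0 0;30 0 0 0 0 0 0;30 0 0 0 0 0 0;30 0 0 0 0 0 0;30 0 0 0 0 0 0", force=60)

```text
clock: 6.52
tool_pos: [544.1, -413.2, 233.7]
eef_rot: [-3.139, -0.002, -1.397]
ft_force: [-0.1, 0.2, 6.3]
gripper_width: 36.7
grasp_force: 60.4
```

Request:
jog_arm(plan="30 0 0 0 0 0 0;30 0 0 0 0 0 0;30 0 0 0 0 0 0;30 0 0 0 0 0 0;30 0 0 0 0 0 0")

```text
clock: 6.93
tool_pos: [544.1, -413.2, 233.8]
eef_rot: [-3.139, -0.002, -1.397]
ft_force: [-1.0, 0.2, 5.6]
gripper_width: 36.4
grasp_force: 60.5
```

```bash
python3 - <<'E'
from h import *
st()
E
```

```text
6.9 [ 544.1 -413.2  233.8] [-3.139e+00 -2.000e-03 -1.397e+00] F [-1.   0.2  5.6] w 36.4 60.5 q [ 0.33  0.69  0.33  1.68 -0.29  0.82 -2.18]
```

Request:
jog_arm(plan="30 0 0 -15 0 0 0;30 0 0 -35 0 0 0;30 0 0 -60 0 0 0;30 0 0 -85 0 0 0;30 0 0 -85 0 0 0")

```text
clock: 7.35
tool_pos: [544.4, -414.2, 323.4]
eef_rot: [-3.135, -0.006, -1.398]
ft_force: [0.9, -1.4, -0.4]
gripper_width: 36.3
grasp_force: 60.6
```

```bash
python3 - <<'E'
from h import *
st(); p=grab_frame('wrist'); save(p,'w4.png'); p=grab_frame('scene'); cv2.imwrite('pics/s4.png',cv2.resize(cv2.cvtColor(p['pixels'],cv2.COLOR_RGB2BGR)[100:340,220:540],(800,600)))
E
```

```text
7.3 [ 544.4 -414.2  323.4] [-3.135 -0.006 -1.398] F [ 0.9 -1.4 -0.4] w 36.3 60.6 q [ 0.3   0.59  0.37  1.63 -0.25  0.96 -2.21]
```

View pics/s4.png

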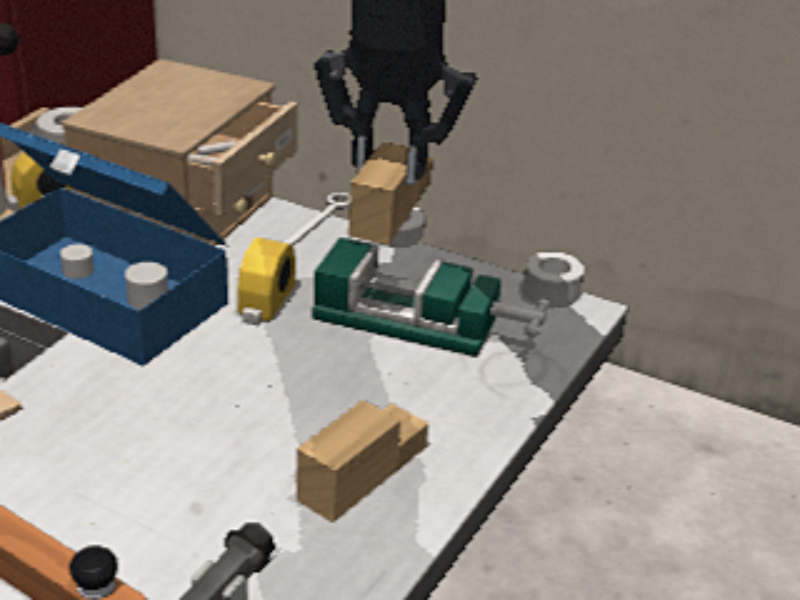

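Request:
jog_arm(plan="30 -35 0 0 0 0 0;30 -70 0 0 0 0 0;30 -110 0 0 0 0 -1;30 -110 0 0 0 0 -2;30 -110 0 0 0 0 -3")

```text
clock: 7.87
tool_pos: [524.3, -300.5, 315.4]
eef_rot: [3.14, 0.004, -1.073]
ft_force: [0.1, -1.4, -1.2]
gripper_width: 36.6
grasp_force: 60.5
```

Request:
jog_arm(plan="30 0 0 0 0 0 -1;30 0 0 0 0 0 -2;30 0 0 0 0 0 -3;30 0 0 0 0 0 -4;30 0 0 0 0 0 -5")

```text
clock: 8.28
tool_pos: [523.8, -304.0, 315.5]
eef_rot: [3.141, 0.003, -0.554]
ft_force: [-0.0, -0.1, -0.4]
gripper_width: 36.7
grasp_force: 60.5
```

Request:
jog_arm(plan="30 0 0 0 0 0 -1;30 0 0 0 0 0 -2;30 0 0 0 0 0 -3;30 0 0 0 0 0 -4;30 0 0 0 0 0 -5")

```text
clock: 8.7
tool_pos: [523.8, -304.0, 315.5]
eef_rot: [-3.14, 0.003, -0.03]
ft_force: [-0.5, 0.1, -2.2]
gripper_width: 36.6
grasp_force: 60.5
```

Request:
jog_arm(plan="30 0 0 0 0 0 -1;30 0 0 0 0 0 -2;30 0 0 0 0 0 -3;30 0 0 0 0 0 -4;30 0 0 0 0 0 -5")

```text
clock: 9.12
tool_pos: [523.8, -304.0, 315.5]
eef_rot: [-3.139, 0.002, 0.493]
ft_force: [0.4, 0.7, -1.6]
gripper_width: 36.5
grasp_force: 60.5
```

Request:
jog_arm(plan="30 0 0 0 0 0 -1;30 0 0 0 0 0 -2;30 0 0 0 0 0 -3;30 0 0 0 0 0 -4;30 0 0 0 0 0 -5")

```text
clock: 9.53
tool_pos: [523.8, -304.1, 315.5]
eef_rot: [-3.139, 0.0, 1.017]
ft_force: [0.4, 0.6, -1.5]
gripper_width: 36.4
grasp_force: 60.5
```

Request:
jog_arm(plan="30 0 0 0 0 0 -1;30 0 0 0 0 0 -2;30 0 0 0 0 0 -3;30 0 0 0 0 0 -4;30 0 0 0 0 0 -4.75")

```text
clock: 9.95
tool_pos: [523.8, -304.1, 315.5]
eef_rot: [-3.139, -0.001, 1.514]
ft_force: [-1.2, -0.6, -1.6]
gripper_width: 36.3
grasp_force: 60.5
```

```bash
python3 - <<'E'
from h import *
st(); print(go(639,-184,323,1.509)); 
E
```

```text
9.9 [ 523.8 -304.1  315.5] [-3.139e+00 -1.000e-03  1.514e+00] F [-1.2 -0.6 -1.6] w 36.3 60.5 q [ 0.66  0.48 -0.31  1.79  0.18  0.9   0.21]
(array([126.5, 108.2,  -7.7]), array([-0.02, -0.01,  0.05]))
```

Request:
jog_arm(plan="30 30 22 10 0 0 0;30 60 44 20 0 0 0;30 90 66 40 0 0 0;30 125 88 50 0 0 0;30 125 88 50 0 0 0")

```text
clock: 10.37
tool_pos: [622.9, -175.0, 263.6]
eef_rot: [-3.14, -0.008, 1.52]
ft_force: [0.7, 2.3, -0.7]
gripper_width: 36.4
grasp_force: 60.6
```

```bash
python3 - <<'E'
from h import *
st(); print(go(619,-184,214,1.509)); p=grab_frame('wrist'); save(p,'w5.png')
E
```

```text
10.4 [ 622.9 -175.   263.6] [-3.14  -0.008  1.52 ] F [ 0.7  2.3 -0.7] w 36.4 60.6 q [ 0.41  0.6  -0.32  1.72  0.23  0.86 -0.06]
(array([-9.6, -3.3, 49.5]), array([-0.02, -0.07,  0.11]))
```

View pics/w5.png

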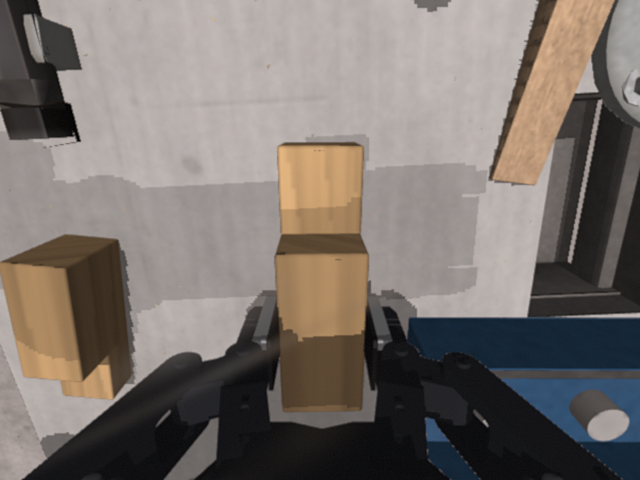

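Request:
jog_arm(plan="30 0 -18 0 0 0 0.1;30 0 -18 20 0 0 0.1;30 0 -18 40 0 0 0.1;30 0 -18 46 0 0 0.1;30 0 -18 46 0 0 0.1")

```text
clock: 10.83
tool_pos: [600.5, -184.3, 218.4]
eef_rot: [-3.136, -0.0, 1.498]
ft_force: [0.5, 0.1, -1.2]
gripper_width: 36.4
grasp_force: 60.7
```

Request:
jog_arm(plan="30 0 0 2 0 0 0;30 0 0 4 0 0 0;30 0 0 5 0 0 0;30 0 0 5 0 0 0")

```text
clock: 11.17
tool_pos: [602.3, -184.0, 216.2]
eef_rot: [3.141, 0.0, 1.498]
ft_force: [-0.4, 0.2, -2.0]
gripper_width: 36.7
grasp_force: 60.7
```

```bash
python3 - <<'E'
from h import *
st()
E
```

```text
11.2 [ 602.3 -184.   216.2] [3.141 0.    1.498] F [-0.4  0.2 -2. ] w 36.7 60.7 q [ 0.41  0.64 -0.29  1.79  0.25  0.75 -0.08]
```

Request:
jog_arm(plan="30 0 0 1 0 0 0;30 0 0 2 0 0 0;30 0 0 3 0 0 0;30 0 0 3 0 0 0")

```text
clock: 11.5
tool_pos: [602.0, -184.0, 212.6]
eef_rot: [-3.141, -0.0, 1.498]
ft_force: [-0.2, -0.2, -0.9]
gripper_width: 36.4
grasp_force: 60.7
```

Request:
jog_arm(plan="30 0 0 1 0 0 0;30 0 0 2 0 0 0;30 0 0 2 0 0 0;30 0 0 2 0 0 0")

```text
clock: 11.83
tool_pos: [602.1, -183.9, 212.3]
eef_rot: [-3.142, 0.001, 1.498]
ft_force: [-5.1, 1.7, 12.8]
gripper_width: 36.7
grasp_force: 62.3
```

Request:
jog_arm(plan="30 8 0 -1 0 0 0;30 20 0 -1 0 0 0;30 32 0 -1 0 0 0;30 44 0 -1 0 0 0;30 55 0 -1 0 0 0")

```text
clock: 12.25
tool_pos: [606.6, -127.8, 212.3]
eef_rot: [3.14, 0.001, 1.499]
ft_force: [0.2, -4.2, 6.0]
gripper_width: 36.4
grasp_force: 61.6
```

Request:
jog_arm(plan="30 8 0 0 0 0 0;30 16 0 0 0 0 0;30 22 0 0 0 0 0;30 26 0 0 0 0 0;30 26 0 0 0 0 0")

```text
clock: 12.67
tool_pos: [608.6, -100.9, 212.3]
eef_rot: [3.14, -0.0, 1.501]
ft_force: [-0.8, -0.8, 5.6]
gripper_width: 36.5
grasp_force: 61.6
```

```bash
python3 - <<'E'
from h import *
st(); p=grab_frame('wrist'); save(p,'w6.png'); print(proj(p,(610,-7,40)))
E
```

```text
12.7 [ 608.6 -100.9  212.3] [ 3.14  -0.     1.501] F [-0.8 -0.8  5.6] w 36.5 61.6 q [ 0.28  0.63 -0.29  1.82  0.26  0.73 -0.22]
(np.float64(310.305950424052), np.float64(93.66270088854293))
```

View pics/w6.png

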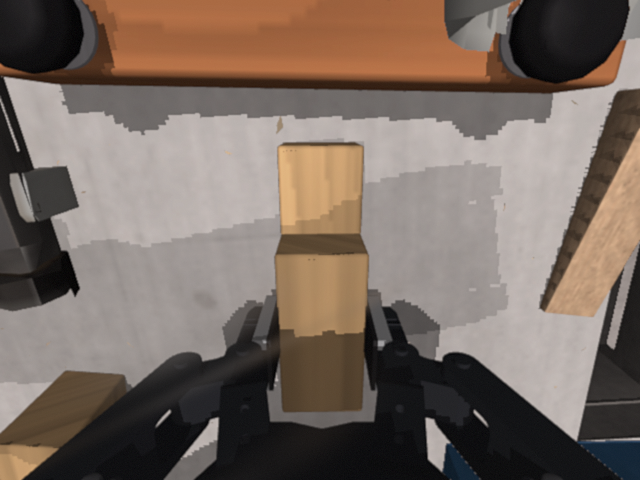

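```bash
python3 - <<'E'
from h import *
p=grab_frame('wrist'); print(ray(p,30,78,40),ray(p,590,90,40),ray(p,320,84,40),ray(p,320,145,27))
E
```

```text
[505.87851762   5.68591276  40.        ] [715.70954647 -13.08591983  40.        ] [613.91784924  -3.90543258  40.        ] [612.23582263 -26.81143828  27.        ]
```

Request:
jog_arm(plan="30 3 0 0 0 0 0.1;30 6 0 0 0 0 0.2;30 9 0 0 0 0 0.2;30 12 0 0 0 0 0.2;30 12 0 0 0 0 0.2")

```text
clock: 13.18
tool_pos: [609.3, -89.8, 212.3]
eef_rot: [3.14, 0.0, 1.479]
ft_force: [-0.4, -2.9, 5.9]
gripper_width: 36.5
grasp_force: 61.6
```

Request:
jog_arm(plan="30 2 0 0 0 0 0;30 4 0 0 0 0 0;30 6 0 0 0 0 0;30 8 0 0 0 0 0;30 8 0 0 0 0 0")

```text
clock: 13.6
tool_pos: [610.0, -82.2, 212.3]
eef_rot: [3.14, 0.0, 1.478]
ft_force: [-0.4, -2.5, 5.7]
gripper_width: 36.5
grasp_force: 61.7
```

Request:
jog_arm(plan="30 1 0 0 0 0 0;30 2 0 0 0 0 0;30 3 0 0 0 0 0;30 4 0 0 0 0 0;30 4 0 0 0 0 0")

```text
clock: 14.02
tool_pos: [610.4, -78.5, 212.3]
eef_rot: [3.14, 0.001, 1.478]
ft_force: [-0.4, -4.5, 5.7]
gripper_width: 36.6
grasp_force: 61.7
```

Request:
jog_arm(plan="30 1 0 0 0 0 0;30 2 0 0 0 0 0;30 3 0 0 0 0 0;30 3 0 0 0 0 0")

```text
clock: 14.35
tool_pos: [610.6, -76.4, 212.3]
eef_rot: [3.14, 0.002, 1.478]
ft_force: [-1.0, -6.4, 6.8]
gripper_width: 36.4
grasp_force: 61.7
```

Request:
jog_arm(plan="30 1 0 0 0 0 0;30 2 0 0 0 0 0;30 3 0 0 0 0 0;30 3 0 0 0 0 0")

```text
clock: 14.68
tool_pos: [610.7, -75.8, 212.4]
eef_rot: [3.141, 0.005, 1.476]
ft_force: [-1.1, -11.9, 6.9]
gripper_width: 36.6
grasp_force: 61.8
```

Request:
jog_arm(plan="30 1 0 0 0 0 0;30 2 0 0 0 0 0;30 2 0 0 0 0 0")

```text
clock: 14.93
tool_pos: [610.7, -75.4, 212.4]
eef_rot: [3.141, 0.007, 1.475]
ft_force: [-1.1, -15.3, 8.2]
gripper_width: 36.1
grasp_force: 61.9
```

Request:
jog_arm(plan="65 0 0 0 0 0 0;65 0 0 0 0 0 0;65 0 0 0 0 0 0;65 0 0 -30 0 0 0;65 0 0 -65 0 0 0")

```text
clock: 15.35
tool_pos: [609.2, -69.4, 274.3]
eef_rot: [-3.134, -0.001, 1.48]
ft_force: [0.8, -0.3, 0.3]
gripper_width: 65.2
grasp_force: 0.0
```

Request:
jog_arm(plan="85 -20 0 -30 0 0 0;85 -50 0 -60 0 0 0;85 -50 0 -60 0 0 0;85 -50 0 -60 0 0 0")

```text
clock: 15.68
tool_pos: [606.4, -122.0, 338.5]
eef_rot: [3.138, 0.0, 1.475]
ft_force: [1.1, 0.4, -0.6]
gripper_width: 85.1
grasp_force: 0.0
```

```bash
python3 - <<'E'
from h import *
st()
for n in ['wrist','top']:
    p=grab_frame(n)
    for s in silhouettes('rail_1_mid',p): print(n,s['score'],np.round(s['box']),cv2.minAreaRect(cv2.findNonZero(s['region'].astype(np.uint8))))
    if n=='wrist':save(p,'w7.png')
    else: cv2.imwrite('pics/c7.png',cv2.resize(cv2.cvtColor(p['pixels'],cv2.COLOR_RGB2BGR)[120:360,180:500],(800,600)))
E
```

```text
15.7 [ 606.4 -122.   338.5] [3.138 0.    1.475] F [ 1.1  0.4 -0.6] w 85.1 0.0 q [ 0.34  0.47 -0.32  1.74  0.18  0.95 -0.15]
wrist 0.91 [160. 320.  72. 102.] ((160.7344970703125, 317.8138122558594), (102.39508819580078, 70.09039306640625), 85.2363510131836)
top 0.58 [325. 305.  60.  26.] ((325.0323791503906, 304.3103942871094), (57.05249786376953, 17.863468170166016), 9.688786506652832)
```

View pics/w7.png

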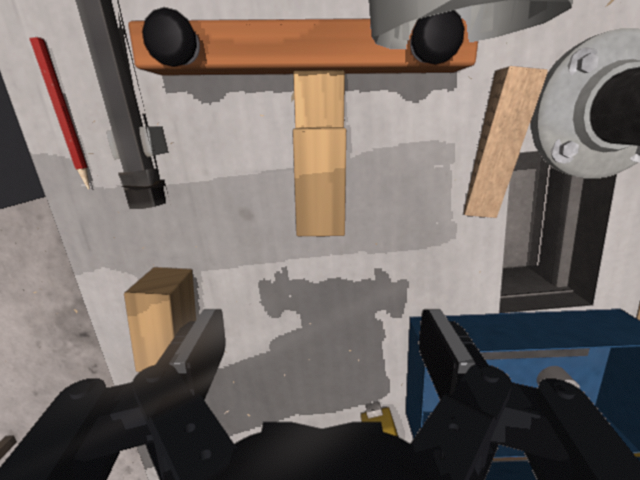

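Request:
jog_arm(plan="85 -20 -30 0 0 0 1;85 -40 -60 0 0 0 2;85 -60 -90 0 0 0 3;85 -80 -120 0 0 0 4;85 -96 -143 0 0 0 5")

```text
clock: 16.3
tool_pos: [452.1, -203.2, 335.3]
eef_rot: [-3.138, 0.001, 0.949]
ft_force: [-0.6, -0.4, -0.3]
gripper_width: 84.9
grasp_force: 0.0
```

Request:
jog_arm(plan="85 0 0 0 0 0 1;85 0 0 0 0 0 2;85 0 0 0 0 0 3;85 0 0 0 0 0 4;85 0 0 0 0 0 5")

```text
clock: 16.72
tool_pos: [454.7, -202.1, 335.6]
eef_rot: [-3.14, 0.001, 0.427]
ft_force: [0.7, 0.5, -0.8]
gripper_width: 85.1
grasp_force: 0.0
```

Request:
jog_arm(plan="85 0 0 0 0 0 1;85 0 0 0 0 0 2;85 0 0 0 0 0 3;85 0 0 0 0 0 4;85 0 0 0 0 0 5")

```text
clock: 17.13
tool_pos: [454.7, -202.0, 335.5]
eef_rot: [-3.141, 0.002, -0.096]
ft_force: [-0.5, -0.2, 0.4]
gripper_width: 85.6
grasp_force: 0.0
```

Request:
jog_arm(plan="85 0 0 0 0 0 1;85 0 0 0 0 0 2;85 0 0 0 0 0 3;85 0 0 0 0 0 4;85 0 0 0 0 0 5")

```text
clock: 17.55
tool_pos: [454.7, -202.0, 335.5]
eef_rot: [3.141, 0.002, -0.62]
ft_force: [0.0, -0.4, -0.5]
gripper_width: 85.2
grasp_force: 0.0
```

Request:
jog_arm(plan="85 0 0 0 0 0 1;85 0 0 0 0 0 2;85 0 0 0 0 0 3;85 0 0 0 0 0 4;85 0 0 0 0 0 5")

```text
clock: 17.97
tool_pos: [454.8, -201.9, 335.5]
eef_rot: [3.14, 0.002, -1.144]
ft_force: [-1.3, -0.3, 0.7]
gripper_width: 85.2
grasp_force: 0.0
```

```bash
python3 - <<'E'
from h import *
st(); print(go(454.5,-203.6,338,-1.696))
E
```

```text
18.0 [ 454.8 -201.9  335.5] [ 3.140e+00  2.000e-03 -1.144e+00] F [-1.3 -0.3  0.7] w 85.2 0.0 q [ 0.15  0.27  0.17  2.05 -0.06  0.83 -2.36]
(array([ 1.4,  0.9, -2.5]), array([0.02, 0.01, 5.28]))
```

Request:
jog_arm(plan="85 0 0 0 0 0 1;85 0 0 0 0 0 2;85 0 0 0 0 0 3;85 0 0 0 0 0 4;85 0 0 0 0 0 4.9")

```text
clock: 18.38
tool_pos: [454.8, -201.9, 335.6]
eef_rot: [3.139, 0.001, -1.657]
ft_force: [-0.3, -0.8, -0.5]
gripper_width: 84.9
grasp_force: 0.0
```

```bash
python3 - <<'E'
from h import *
st(); print(go(454.5,-203.6,338,-1.696)); p=grab_frame('wrist'); save(p,'w8.png')
for s in silhouettes('rail_1_mid',p): print(s['score'],np.round(s['box']),cv2.minAreaRect(cv2.findNonZero(s['region'].astype(np.uint8))))
print(proj(p,(454.5,-203.6,54)))
E
```

```text
18.4 [ 454.8 -201.9  335.6] [ 3.139e+00  1.000e-03 -1.657e+00] F [-0.3 -0.8 -0.5] w 84.9 0.0 q [ 0.07  0.28  0.27  2.06 -0.1   0.82 -2.84]
(array([ 1.7,  0.1, -2.4]), array([0.02, 0.01, 0.38]))
0.69 [328. 210.  55. 153.] ((325.04083251953125, 211.50267028808594), (49.909202575683594, 156.36907958984375), 3.7517290115356445)
0.41 [218. 428. 177.  50.] ((217.26004028320312, 424.3200378417969), (38.04233932495117, 182.29209899902344), 81.8698959350586)
(np.float64(319.4626338778123), np.float64(236.09692076908493))
```

View pics/w8.png

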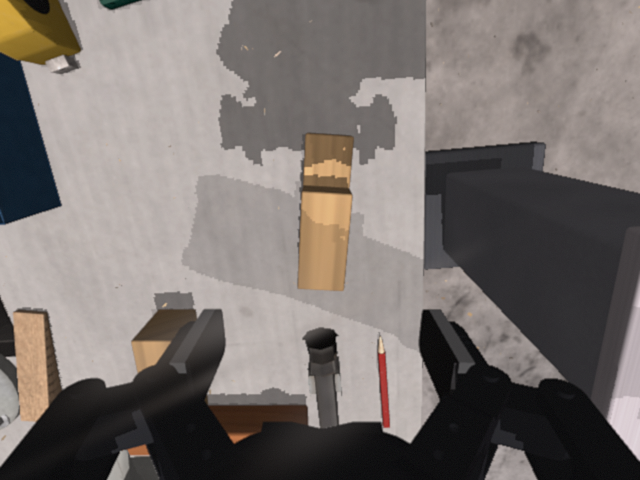

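Request:
jog_arm(plan="85 0 4.5 35 0 0 0.2;85 0 4.5 70 0 0 0.3;85 0 4.5 105 0 0 0.3;85 0 4.5 132 0 0 0.3;85 0 4.5 140 0 0 0.3")

```text
clock: 18.9
tool_pos: [448.6, -201.4, 192.7]
eef_rot: [3.134, 0.002, -1.681]
ft_force: [-0.2, 0.1, 0.1]
gripper_width: 85.2
grasp_force: 0.0
```

Request:
jog_arm(plan="30 0 0 0 0 0 0;30 0 0 0 0 0 0;30 0 0 0 0 0 0;30 0 0 0 0 0 0;30 0 0 0 0 0 0")

```text
clock: 19.32
tool_pos: [451.1, -203.2, 198.6]
eef_rot: [-3.138, -0.0, -1.685]
ft_force: [0.4, -0.2, 4.8]
gripper_width: 37.1
grasp_force: 59.0
```

Request:
jog_arm(plan="30 0 0 0 0 0 0;30 0 0 0 0 0 0;30 0 0 0 0 0 0;30 0 0 0 0 0 0;30 0 0 0 0 0 0")

```text
clock: 19.73
tool_pos: [451.1, -203.2, 198.6]
eef_rot: [-3.138, -0.0, -1.685]
ft_force: [-0.4, 0.5, 5.9]
gripper_width: 37.0
grasp_force: 59.1
```

```bash
python3 - <<'E'
from h import *
st()
E
```

```text
19.7 [ 451.1 -203.2  198.6] [-3.138 -0.    -1.685] F [-0.4  0.5  5.9] w 37.0 59.1 q [ 0.13  0.51  0.2   2.14 -0.2   0.51 -2.77]
```

Request:
jog_arm(plan="30 0 0 -20 0 0 0;30 0 0 -45 0 0 0;30 0 0 -70 0 0 0;30 0 0 -95 0 0 0;30 0 0 -95 0 0 0")

```text
clock: 20.15
tool_pos: [451.6, -203.8, 296.9]
eef_rot: [-3.133, -0.001, -1.685]
ft_force: [1.0, -0.8, -1.9]
gripper_width: 37.0
grasp_force: 60.7
```

Request:
jog_arm(plan="30 10 -10 0 0 0 -1;30 20 -20 0 0 0 -2;30 30 -35 0 0 0 -3;30 30 -46 0 0 0 -4;30 30 -46 0 0 0 -5")

```text
clock: 20.57
tool_pos: [494.3, -238.6, 292.2]
eef_rot: [-3.139, -0.002, -1.156]
ft_force: [-0.7, 0.5, -1.7]
gripper_width: 37.1
grasp_force: 60.7
```

Request:
jog_arm(plan="30 0 0 0 0 0 -1;30 0 0 0 0 0 -2;30 0 0 0 0 0 -3;30 0 0 0 0 0 -4;30 0 0 0 0 0 -5")

```text
clock: 20.98
tool_pos: [492.2, -237.9, 291.8]
eef_rot: [-3.142, -0.0, -0.632]
ft_force: [0.4, -1.3, -2.9]
gripper_width: 37.0
grasp_force: 60.7
```

Request:
jog_arm(plan="30 0 0 0 0 0 -1;30 0 0 0 0 0 -2;30 0 0 0 0 0 -3;30 0 0 0 0 0 -4;30 0 0 0 0 0 -5")

```text
clock: 21.4
tool_pos: [492.1, -237.9, 291.8]
eef_rot: [3.141, -0.0, -0.109]
ft_force: [0.1, -0.3, -2.4]
gripper_width: 37.3
grasp_force: 60.7
```

Request:
jog_arm(plan="30 0 0 0 0 0 -1;30 0 0 0 0 0 -2;30 0 0 0 0 0 -3;30 0 0 0 0 0 -4;30 0 0 0 0 0 -5")

```text
clock: 21.82
tool_pos: [492.1, -238.0, 291.8]
eef_rot: [3.141, 0.0, 0.415]
ft_force: [-0.5, -0.4, -1.3]
gripper_width: 37.2
grasp_force: 60.7
```

Request:
jog_arm(plan="30 0 0 0 0 0 -1;30 0 0 0 0 0 -2;30 0 0 0 0 0 -3;30 0 0 0 0 0 -4;30 0 0 0 0 0 -5")

```text
clock: 22.23
tool_pos: [492.1, -238.0, 291.8]
eef_rot: [3.141, 0.0, 0.938]
ft_force: [0.5, 0.8, -1.5]
gripper_width: 37.3
grasp_force: 60.7
```

Request:
jog_arm(plan="30 0 0 0 0 0 -1;30 0 0 0 0 0 -2;30 0 0 0 0 0 -3;30 0 0 0 0 0 -4;30 0 0 0 0 0 -5")

```text
clock: 22.65
tool_pos: [492.1, -238.1, 291.8]
eef_rot: [3.141, 0.0, 1.462]
ft_force: [-0.5, -0.1, -2.4]
gripper_width: 37.3
grasp_force: 60.7
```

```bash
python3 - <<'E'
from h import *
st(); print(go(525,-180,215,1.478)); p=grab_frame('wrist'); save(p,'w9.png')
E
```

```text
22.6 [ 492.1 -238.1  291.8] [3.141 0.    1.462] F [-0.5 -0.1 -2.4] w 37.3 60.7 q [ 0.7   0.45 -0.46  1.94  0.27  0.81 -0.01]
(array([61.4, 26.4, 76.8]), array([ 0.  ,  0.  , -0.16]))
```

View pics/w9.png

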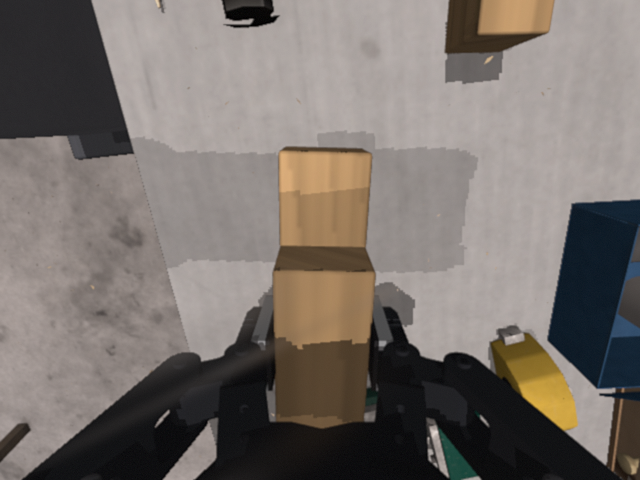

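Request:
jog_arm(plan="30 30 15 0 0 0 -0.15;30 62 34 20 0 0 -0.15;30 62 34 50 0 0 -0.15;30 62 34 80 0 0 -0.15;30 62 34 84 0 0 -0.15")

```text
clock: 23.12
tool_pos: [531.3, -179.3, 203.5]
eef_rot: [-3.134, -0.001, 1.472]
ft_force: [-1.0, -0.1, -1.1]
gripper_width: 37.2
grasp_force: 60.4
```

Request:
jog_arm(plan="30 0 0 3 0 0 0;30 0 0 5 0 0 0;30 0 0 6 0 0 0;30 0 0 6 0 0 0")

```text
clock: 23.45
tool_pos: [533.8, -180.8, 203.1]
eef_rot: [3.139, 0.001, 1.471]
ft_force: [-0.2, -0.6, -1.8]
gripper_width: 37.1
grasp_force: 60.4
```

Request:
jog_arm(plan="30 0 0 1 0 0 0;30 0 0 2 0 0 0;30 0 0 3 0 0 0;30 0 0 3 0 0 0")

```text
clock: 23.78
tool_pos: [533.5, -180.6, 199.3]
eef_rot: [3.141, 0.0, 1.472]
ft_force: [-0.7, -1.1, 2.7]
gripper_width: 37.4
grasp_force: 60.9
```

Request:
jog_arm(plan="30 8 0 1 0 0 0;30 20 0 1 0 0 0;30 32 0 1 0 0 0;30 44 0 1 0 0 0;30 55 0 1 0 0 0")

```text
clock: 24.2
tool_pos: [539.8, -127.0, 199.2]
eef_rot: [3.138, 0.003, 1.47]
ft_force: [-1.2, -6.7, 9.4]
gripper_width: 37.0
grasp_force: 61.6
```

Request:
jog_arm(plan="30 8 0 0 0 0 0;30 16 0 0 0 0 0;30 24 0 0 0 0 0;30 32 0 0 0 0 0;30 32 0 0 0 0 0")

```text
clock: 24.62
tool_pos: [543.1, -93.5, 199.2]
eef_rot: [3.138, 0.001, 1.472]
ft_force: [-0.3, -0.1, 9.5]
gripper_width: 37.4
grasp_force: 61.8
```

```bash
python3 - <<'E'
from h import *
st(); p=grab_frame('wrist'); save(p,'w10.png')
E
```

```text
24.6 [543.1 -93.5 199.2] [3.138e+00 1.000e-03 1.472e+00] F [-0.3 -0.1  9.5] w 37.4 61.8 q [ 0.38  0.59 -0.41  1.98  0.38  0.64 -0.38]
```

View pics/w10.png

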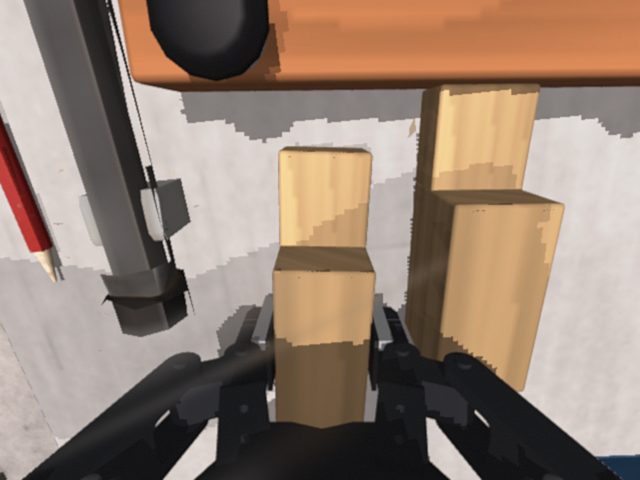

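Request:
jog_arm(plan="30 4 0 0 0 0 0;30 8 0 0 0 0 0;30 12 0 0 0 0 0;30 15 0 0 0 0 0;30 15 0 0 0 0 0")

```text
clock: 25.08
tool_pos: [544.5, -80.0, 199.2]
eef_rot: [3.138, 0.002, 1.471]
ft_force: [-0.4, -4.6, 9.1]
gripper_width: 37.5
grasp_force: 61.7
```

Request:
jog_arm(plan="30 2 0 0 0 0 0;30 4 0 0 0 0 0;30 6 0 0 0 0 0;30 6 0 0 0 0 0")

```text
clock: 25.42
tool_pos: [545.1, -74.5, 199.2]
eef_rot: [3.138, 0.002, 1.47]
ft_force: [-0.7, -6.1, 9.0]
gripper_width: 37.4
grasp_force: 61.7
```

Request:
jog_arm(plan="30 1 0 0 0 0 0;30 2 0 0 0 0 0;30 3 0 0 0 0 0;30 3 0 0 0 0 0")

```text
clock: 25.75
tool_pos: [545.3, -71.8, 199.2]
eef_rot: [3.138, 0.003, 1.47]
ft_force: [-1.8, -6.4, 9.3]
gripper_width: 36.9
grasp_force: 61.8
```

Request:
jog_arm(plan="30 1 0 0 0 0 0;30 2 0 0 0 0 0;30 3 0 0 0 0 0;30 4 0 0 0 0 0;30 4 0 0 0 0 0")

```text
clock: 26.17
tool_pos: [545.6, -69.3, 199.2]
eef_rot: [3.139, 0.005, 1.469]
ft_force: [-1.3, -10.0, 10.3]
gripper_width: 37.0
grasp_force: 61.5
```

Request:
jog_arm(plan="30 1 0 0 0 0 0;30 2 0 0 0 0 0;30 3 0 0 0 0 0;30 3 0 0 0 0 0")

```text
clock: 26.5
tool_pos: [545.8, -68.6, 199.3]
eef_rot: [3.139, 0.008, 1.467]
ft_force: [-1.6, -16.7, 10.8]
gripper_width: 37.3
grasp_force: 61.3
```

Request:
jog_arm(plan="58 0 0 0 0 0 0;58 0 0 0 0 0 0;58 0 0 0 0 0 0;58 0 0 -30 0 0 0;58 0 0 -65 0 0 0")

```text
clock: 26.92
tool_pos: [543.6, -62.0, 261.0]
eef_rot: [-3.135, -0.001, 1.474]
ft_force: [0.5, -0.4, 0.1]
gripper_width: 58.0
grasp_force: 0.0
```

Request:
jog_arm(plan="85 -20 0 -30 0 0 0;85 -60 0 -70 0 0 0;85 -60 0 -75 0 0 0;85 -60 0 -75 0 0 0")

```text
clock: 27.25
tool_pos: [539.9, -125.3, 341.3]
eef_rot: [3.135, 0.002, 1.468]
ft_force: [0.4, -0.3, 0.1]
gripper_width: 84.9
grasp_force: 0.0
```

```bash
python3 - <<'E'
from h import *
st(); print(go(481,-438,330,0.175)); p=grab_frame('wrist'); save(p,'w11.png')
E
```

```text
27.2 [ 539.9 -125.3  341.3] [3.135e+00 2.000e-03 1.468e+00] F [ 0.4 -0.3  0.1] w 84.9 0.0 q [ 0.51  0.39 -0.49  1.89  0.23  0.91 -0.19]
(array([-317.1,  -26.6,   11.7]), array([ 0.06, -0.02, 12.35]))
```

View pics/w11.png

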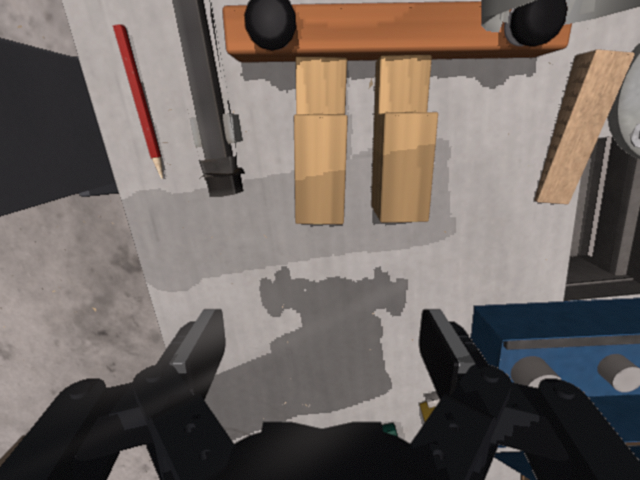

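Both rails stand square and tight against the batten (columns 295–347 and 378–435, ends at row 57). Now the jaw.

Request:
jog_arm(plan="85 -40 -3 0 0 0 1;85 -80 -7 0 0 0 2;85 -120 -10 0 0 0 3;85 -155 -13 0 0 0 4;85 -190 -16 0 0 0 4")

```text
clock: 27.72
tool_pos: [504.2, -309.7, 335.9]
eef_rot: [-3.139, -0.001, 1.05]
ft_force: [0.2, -0.7, 0.1]
gripper_width: 85.0
grasp_force: 0.0
```

```bash
python3 - <<'E'
from h import *
st(); print(go(481,-438,330,0.175))
E
```

```text
27.7 [ 504.2 -309.7  335.9] [-3.139e+00 -1.000e-03  1.050e+00] F [ 0.2 -0.7  0.1] w 85.0 0.0 q [ 0.71  0.44 -0.34  1.81  0.17  0.93 -0.23]
(array([-122.8,   43.7,    5.7]), array([-0.03,  0.01,  8.36]))
```

Request:
jog_arm(plan="85 -38 13 0 0 0 1;85 -75 26 0 0 0 2;85 -110 40 0 0 0 3;85 -122 44 0 0 0 4;85 -122 44 0 0 0 5")

```text
clock: 28.13
tool_pos: [480.7, -440.9, 335.1]
eef_rot: [-3.14, 0.002, 0.52]
ft_force: [-0.6, -0.4, -0.8]
gripper_width: 84.9
grasp_force: 0.0
```

Request:
jog_arm(plan="85 0 0 0 0 0 1;85 0 0 0 0 0 2;85 0 0 0 0 0 3;85 0 0 0 0 0 3.35;85 0 0 0 0 0 3.35")

```text
clock: 28.55
tool_pos: [483.4, -435.6, 335.5]
eef_rot: [-3.139, 0.002, 0.181]
ft_force: [1.1, 0.2, -0.1]
gripper_width: 84.8
grasp_force: 0.0
```

```bash
python3 - <<'E'
from h import *
st(); print(go(481,-438,200,0.175)); p=grab_frame('wrist'); save(p,'w12.png')
for s in silhouettes('jaw_top',p): print(s['score'],np.round(s['box'])); 
print(proj(p,(481,-438,51)))
E
```

```text
28.6 [ 483.4 -435.6  335.5] [-3.139e+00  2.000e-03  1.810e-01] F [ 1.1  0.2 -0.1] w 84.8 0.0 q [ 0.71  0.51 -0.1   1.67  0.06  0.97 -0.8 ]
(array([ -2.5,   2.3, 135.5]), array([-0.03,  0.02,  0.05]))
0.55 [326. 219.  81.  49.]
0.19 [326. 188. 101. 260.]
(np.float64(324.8035564189012), np.float64(237.59096014828876))
```

View pics/w12.png

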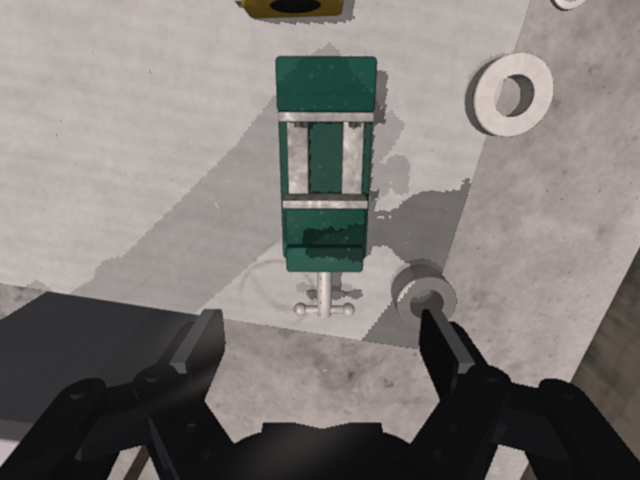

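Request:
jog_arm(plan="85 9 1 35 0 0 0;85 9 1 70 0 0 0;85 9 1 105 0 0 0;85 9 1 130 0 0 0;85 9 1 133 0 0 0")

```text
clock: 29.07
tool_pos: [489.7, -434.9, 198.7]
eef_rot: [-3.134, 0.006, 0.181]
ft_force: [-0.4, 1.6, -0.3]
gripper_width: 85.0
grasp_force: 0.0
```

Request:
jog_arm(plan="60 0 0 0 0 0 0;60 0 0 0 0 0 0;60 0 0 0 0 0 0;60 0 0 0 0 0 0;60 0 0 0 0 0 0", force=30)

```text
clock: 29.48
tool_pos: [491.8, -435.9, 206.0]
eef_rot: [-3.14, -0.001, 0.18]
ft_force: [-1.0, 5.2, -1.0]
gripper_width: 63.2
grasp_force: 40.5
```

Request:
jog_arm(plan="60 6 0 0 0 0 0;60 12 0 0 0 0 0;60 19 0 0 0 0 0;60 26 0 0 0 0 0;60 30 0 0 0 0 0")

```text
clock: 29.9
tool_pos: [521.2, -430.7, 206.0]
eef_rot: [-3.14, 0.0, 0.18]
ft_force: [-4.4, 5.0, 1.4]
gripper_width: 63.2
grasp_force: 40.7
```

Request:
jog_arm(plan="60 2 0 0 0 0 0;60 4 0 0 0 0 0;60 6 0 0 0 0 0;60 6 0 0 0 0 0;60 6 0 0 0 0 0")

```text
clock: 30.32
tool_pos: [522.8, -430.9, 205.9]
eef_rot: [-3.137, 0.009, 0.178]
ft_force: [-16.7, 7.2, 10.3]
gripper_width: 62.9
grasp_force: 41.8
```

Request:
jog_arm(plan="85 0 0 0 0 0 0;85 0 0 0 0 0 0;85 0 0 0 0 0 0;85 0 0 -30 0 0 0;85 0 0 -65 0 0 0")

```text
clock: 30.73
tool_pos: [526.4, -430.4, 268.7]
eef_rot: [-3.139, 0.002, 0.179]
ft_force: [0.8, -0.4, 0.5]
gripper_width: 85.0
grasp_force: 0.0
```

Request:
jog_arm(plan="85 -15 0 -35 0 0 0;85 -30 0 -70 0 0 0;85 -40 0 -90 0 0 0;85 -40 0 -90 0 0 0")

```text
clock: 31.07
tool_pos: [486.7, -440.6, 367.0]
eef_rot: [3.132, -0.007, 0.176]
ft_force: [0.1, -0.9, 0.5]
gripper_width: 85.1
grasp_force: 0.0
```

```bash
python3 - <<'E'
from h import *
st(); p=grab_frame('wrist'); t=grab_frame('top')
a=cv2.resize(cv2.cvtColor(t['pixels'],cv2.COLOR_RGB2BGR)[120:360,180:500],(450,338)); b=cv2.resize(cv2.cvtColor(p['pixels'],cv2.COLOR_RGB2BGR),(350,262))
im=np.zeros((338,800,3),np.uint8); im[:,:450]=a; im[:262,450:]=b; cv2.imwrite('pics/f.png',im)
E
```

```text
31.1 [ 486.7 -440.6  367. ] [ 3.132 -0.007  0.176] F [ 0.1 -0.9  0.5] w 85.1 0.0 q [ 0.71  0.48 -0.1   1.64  0.06  1.01 -0.8 ]
```

View pics/f.png

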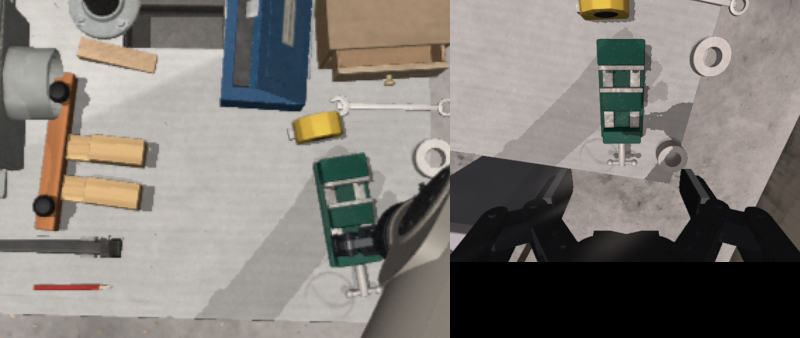

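```bash
python3 -c "
from h import *
print(sign_off())"
```

```text
the job is handed in; nothing more can be done
None
```

I handed the job in with both rails (the vice rail and the one loose rail present) pushed square and tight against the batten and the empty vice slid fully shut; the sign-off returned no verdict, so this rests on the camera pictures and force readings.

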